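# Mount a bayonet grinding wheel on a locked spindle and hold it home

### The job

Lock the spindle of the green wheel-mounting stand by putting the red-headed locking pin all the way down into the hole of the spindle's arm, and let go of the pin. Then take the small grinding wheel by its steel hub, lower its two lugs through the two slots of the spindle nose, push it down flush against the spring and twist it a quarter turn clockwise (seen from above) until it stops. Finish while still gripping the hub and pressing the wheel down flush on the nose, with the pin still fully home and the tin, spanner and dressing stick left where they are.

Things in the scene. Friction and masses are not known exactly. Their poses are not given: they have to be found in the camera images.
- pin_grip (a point): Locking pin, 60 g, upright in a wooden rest block: red grip 16 x 16 mm, 36 mm tall, on a steel shoulder disc (20 mm diameter, 4 thick) over a 10 mm diameter shank 30 mm long, tapered tip. Point: centre of the red grip, 18 mm below its top, 22 above the shoulder's underside, 52 above the tip. z up the pin; x, y square to the grip's flats.
- rest: Pale wooden rest block, 60 x 60 x 36 mm, fixed; origin at the centre of its underside. The pin's shoulder lies on its top at the start: lift the pin 30 mm to free it.
- pin_hole (a point): Mouth of the 13 mm hole in the spindle's arm (aluminium bar 36 mm wide, 10 thick), on the arm's top face, 46 mm above the bench, 78 mm from the spindle's axis. The hole goes on into the green base below, lined up at the start. Pin fully home: shoulder on the arm, point pin_grip 22 mm above this point. Axes as point nose.
- nose (a point): Centre of the flat top face of the spindle nose, a round steel socket 68 mm across, top 64 mm above the bench, 18 above the arm. z up the axis. Two entry slots 12 mm wide cut its rim at +x and -x (a yellow mark beside each); the arm with the pin hole points to +y. Between the slots a ledge 6 mm thick, bore 38 mm.
- stand: Green wheel-mounting stand, fixed, 150 mm across (under the arm 96 mm out); origin under the spindle's axis, on the bench. In the nose, below the ledge, lugs can turn only clockwise seen from above, to a stop at 90 degrees (92 at most). A sprung brass plunger 1 mm below the nose's face pushes the wheel up: about 5 N at first touch, 12 N when flush.
- wheel_hub (a point): Grinding wheel on its bayonet adapter, about 0.3 kg, upright: reddish wheel 80 mm diameter, 12 thick; on it a steel hub block 36 (x) x 24 (y) x 40 mm tall. Point: centre of the hub block, 20 mm above the wheel's top, 36 above the collar's underside, 51 above the lowest face. z up. A half turn about z looks and fits the same. Flush: 36 mm above point nose; let go, the spring lifts it 4 mm.
- wheel: The same wheel; origin at the centre of its lowest face, axes as point wheel_hub. Under the wheel: collar 60 mm diameter, 4 thick, which lies on the nose's face when flush; stem 34 mm diameter, 15 long; two lugs, 8 mm wide, 5 thick, at the stem's lowest end, reaching 26 mm out along +x and -x. Two yellow stripes on the wheel's top lie over the lugs.
- spindle (a joint): Angle (rad) of the spindle in the stand, positive counter-clockwise from above; 0 at the start, where the arm's hole lies over the base's hole. It turns easily until the pin is in.
- plunger (a joint): How far the sprung plunger is pressed down (m): 0 free, 0.014 with the wheel flush, 0.010 with the lugs up against the ledge.
- tin: Bystander: upright tin, 60 mm diameter, 70 mm tall; origin at the centre of its underside.
- spanner: Bystander: steel spanner about 160 mm long lying along its x; origin near its middle, on the bench.
- dressing_stick: Bystander: grey dressing stick 120 x 25 x 25 mm lying along its x; origin at the centre of its underside.
Things that resemble listed ones, but are neither listed nor needed, are in the scene too. Leave any black or yellow look-alike of the part that bears pin_grip alone.

How it is judged:
By the outcome, as a careful person would: the job done as asked, in the order asked, and still so for the second after the job is handed in, while the arm keeps its last pose, push and grip.
It also fails if it takes over 67 s, if anything falls off the work surface, if the arm or the gripper's body presses on something with over 40 N, if the wrist force passes 120 N, or if a joint passes its speed limit or range.

### The arm

A 6-joint arm with a two-finger parallel gripper is mounted at the origin on the work surface. World frame = base frame: x ahead of the robot, y to its left, z up, the work surface at z = 0. Lengths are in m, angles in rad, forces in N, time in s.
With the tool pointing down it reaches from about 0.3 to 1 m from the base axis. Payload 5.1 kg.
Tool frame: the origin (TCP) lies at the very end of the fingers, on their centre line; the grasp point (between the pads) lies 19 mm behind it; z points along the fingers, y is the line along which they close (so a half turn about z gives the same grasp; the last joint's range is limited). The gripper opens to 95 mm and grips with 3 to 60 N. Pads are 20 mm wide; open, the fingers measure 119 mm over their backs; the gripper's body (75 mm by 180 mm) begins 59 mm behind the grasp point.
Start: joints at [-0.083, 0.124, 1.65, -0, 1.367, -0.083], TCP at [0.65, -0, 0.215] pointing down, gripper open.
Joint ranges: [-2.61, 2.61], [-1.02, 2.33], [0.03, 2.71], [-1.35, 4.49], [0.32, 2.68], [-2.91, 2.91]. Speed limits (rad/s): [2.57, 2.57, 3.14, 3.14, 3.14, 3.14].

### API

Orientations are given as [roll, pitch, yaw] about the fixed x, y, z axes, in that order (R = Rz(yaw) Ry(pitch) Rx(roll)).
In Python, from cell import readout, grab_frame, calibration, ticket gives the robot as it stands.
- The arm moves only by the shell command python3 -m jog 'ROWS' [FORCE]. ROWS is JSON, a list of rows, each a list of 3 entries, a list of its own where there are three numbers: the shift along the tool's x, y, z in cm, then the turn about the tool's z in rad, then the finger opening in cm, from 0 to 9.51. A call has 1 to 10 rows; each row shifts and turns the commanded pose from where the row before left it, along the tool's axes as they then stand; what a row does not reach is not made up. A row lasts 1/10 s, in which the tool goes at most 50 mm and 8.59 degrees, less where a joint would pass 70% of its speed; a pose out of reach is approached as far as the arm can. A call is refused whole if a number of a shift passes 5 or a number of a turn 0.15, either way. A call with a gripper value outside its range is refused whole. The fingers move at their own pace and stop on an object; FORCE is the grip in N (left out, the last holds). Time passes only in rows, so rows that do not move let the fingers close. It gives the time, the measured TCP pose, the force, the opening and the grip force at its end, in the units of the state.
- readout.sense(): the state, without advancing time (a new reading comes with each control period).
- grab_frame(name): name is "scene" or "side" or "wrist"; returns the picture (480x640x3 uint8, red, green, blue); there is no depth.
- calibration(name): a dict with "fx", "fy", "cx", "cy" (pixels), "R" (3x3) and "t" (3): a world point X has camera coordinates R X + t. Camera axes: x right, y down, z forward; pixel columns grow to the right and rows downward; lengths in m; the calibration is good to about 2 mm. A picture is of the moment at which its call begins: read the wrist's pose just before it. calibration takes no time and is no camera call; for the wrist camera it gives the pose at the moment of the call.
- ticket.hand_in(): hands the job in; it is judged then, once.
The state is a dict: "time_s": time; "qpos": joint angles; "qd": joint speeds; "effort": joint torques, N m; "ee_pos": TCP position; "tool_rot": TCP orientation; "contact_force": force on the tool from outside, world axes, zero at the start; "ft_torque": the same for the moment, N m; "opening": opening from 0.0 (shut) to 1.0 (fully open); "finger_force": force on a finger pad.
Only numpy, scipy, OpenCV 4.12 (cv2) and the standard library are available. Lean on these libraries where they do the work, as an engineer would, in place of code of your own. Each camera call takes 0.05 s, during which the arm holds its last target. There are 200 camera calls.

## Working session

There is one attempt and no reset: what is moved stays moved. The work goes in short steps, Python scripts to look and compute and a shell command to move; the robot and the scene stay as the last step left them, time stands still between calls to the robot, and variables do not carry over. Pictures are saved under pics/ and viewed, at most 10 in all, crops included, and the job is handed in when it is done.

```bash
mkdir -p pics
python3 - <<'E'
from cell import readout, grab_frame, calibration
import cv2, numpy as np
s=readout.sense(); print(s)
for n in ("scene","side"):
    im=grab_frame(n); cv2.imwrite(f"pics/{n}0.png",im[:,:,::-1]); c=calibration(n); print(n,c)
E
ls
```

```text
{'time_s': 0.0, 'qpos': array([-8.26240848e-02,  1.24490562e-01,  1.65161749e+00,  3.30524903e-05,
        1.36746912e+00, -8.25928547e-02]), 'qd': array([-4.97856514e-04,  4.40115382e-04, -8.79322689e-04,  4.27625590e-04,
       -8.70292689e-04,  2.73962087e-05]), 'effort': array([-6.25927078e-04, -4.17603564e+01, -3.59935069e+01,  7.73367751e-02,
        4.92534391e-02, -1.75303944e-04]), 'ee_pos': array([6.49390139e-01, 1.52716382e-05, 2.13429846e-01]), 'tool_rot': array([-3.13961757e+00, -1.95968239e-04,  1.57075820e+00]), 'contact_force': array([ 0.69731232, -0.32220521,  1.34199199]), 'ft_torque': array([0.01103258, 0.01183148, 0.01109669]), 'finger_force': 0.0, 'opening': 0.9977963471811044}
scene {'fx': 610.9482431923035, 'fy': 610.9482431923035, 'cx': 320.6421393570241, 'cy': 234.38811853191467, 'R': array([[ 0.82789778,  0.56076927,  0.01109438],
       [ 0.3843913 , -0.55287366, -0.73930646],
       [-0.40844656,  0.61633476, -0.67327771]]), 't': array([-0.50223664, -0.16742791,  1.33957581])}
side {'fx': 446.5108523854413, 'fy': 446.5108523854413, 'cx': 313.1235553678609, 'cy': 243.0208941237026, 'R': array([[-0.99283713, -0.11924818, -0.00736867],
       [-0.07126196,  0.64055957, -0.76459478],
       [ 0.09589661, -0.75859298, -0.64446918]]), 't': array([0.57332512, 0.08002893, 0.74640675])}
pics
```

View pics/scene0.png

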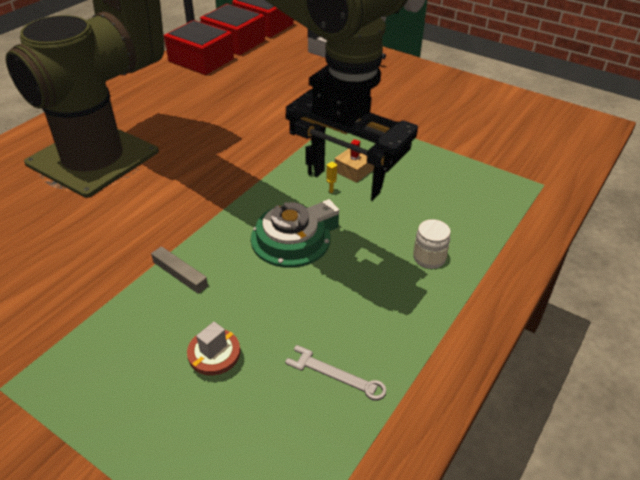

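View pics/side0.png

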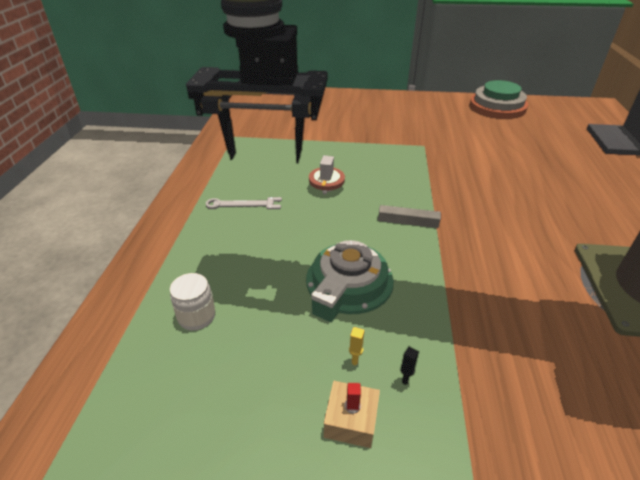

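The red grip of the pin is at scene (355,148) / side (354,397), in the pale rest. Its look-alikes are the yellow pin at side (357,342) / scene (332,172) and the black pin at side (409,362). The wheel's steel hub is at scene (212,340) / side (327,167); the green-topped one at side (500,97) is not it. By the description I take the red grip in the rest block. Next I'll triangulate both and crop close.

```bash
cat > h.py <<'E'
import numpy as np, cv2
from cell import readout, grab_frame, calibration
def ray(c,uv):
    d=np.array([(uv[0]-c["cx"])/c["fx"],(uv[1]-c["cy"])/c["fy"],1.]); R=np.array(c["R"])
    return -R.T@np.array(c["t"]), R.T@d
def plane(c,uv,z):
    o,d=ray(c,uv); return o+d*(z-o[2])/d[2]
def tri(*cu):
    A=0;b=0
    for c,uv in cu:
        o,d=ray(c,uv); d=d/np.linalg.norm(d); P=np.eye(3)-np.outer(d,d); A=A+P; b=b+P@o
    return np.linalg.solve(A,b)
def proj(c,X):
    p=np.array(c["R"])@X+np.array(c["t"]); return np.array([c["fx"]*p[0]/p[2]+c["cx"],c["fy"]*p[1]/p[2]+c["cy"]])
def mask(im,lo,hi):
    return cv2.inRange(cv2.cvtColor(im,cv2.COLOR_RGB2HSV),lo,hi)
E
python3 - <<'E'
from h import *
a,b=calibration("scene"),calibration("side")
S=cv2.imread("pics/scene0.png")[:,:,::-1]; D=cv2.imread("pics/side0.png")[:,:,::-1]
np.set_printoptions(precision=4,suppress=True)
print("grip",tri((a,(355,148)),(b,(354,397))), plane(b,(354,385),.076))
print("nose",plane(a,(291,216),.064),plane(b,(351,257),.064))
print("armend",plane(a,(330,208),.046),plane(b,(327,290),.046))
print("hub top",plane(a,(212,333),.071),plane(b,(328,160),.071),"wheel",plane(a,(214,350),.03))
print("yellow",tri((a,(332,172)),(b,(357,342))),"black",plane(b,(409,362),.03))
print("tin",plane(b,(190,287),.07),"span",plane(a,(340,373),0),"stick",plane(a,(180,270),.02))
c1=cv2.resize(D[320:450,300:440],(560,520),interpolation=2)
cv2.imwrite("pics/crop1.png",c1[:,:,::-1])
E
```

```text
grip [0.4944 0.2898 0.0588] [0.494  0.2836 0.076 ]
nose [0.519  0.0326 0.064 ] [0.5102 0.0435 0.064 ]
armend [0.5529 0.1099 0.046 ] [0.5431 0.1037 0.046 ]
hub top [ 0.5845 -0.2532  0.071 ] [ 0.5753 -0.2508  0.071 ] wheel [ 0.5833 -0.2539  0.03  ]
yellow [0.4946 0.2018 0.0504] black [0.4205 0.2105 0.03  ]
tin [0.7441 0.1435 0.07  ] span [ 0.7523 -0.1624  0.    ] stick [ 0.4148 -0.1532  0.02  ]
```

View pics/crop1.png

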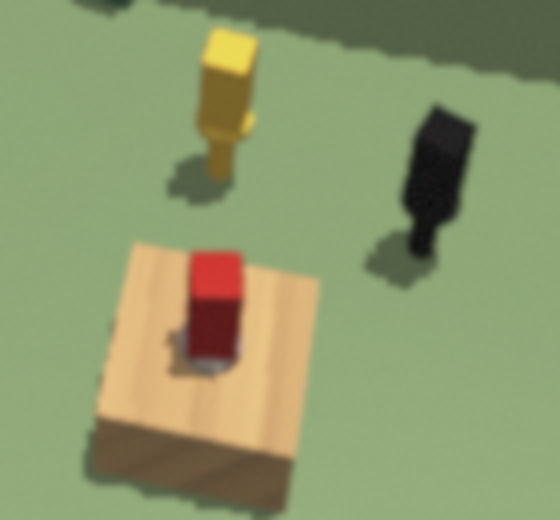

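The crop shows the red grip upright in the wooden rest (crop (215,300), that is side (354,395)), with the yellow and black pins standing apart. The choice is confirmed. I'm moving above the stand for a wrist look on the way.

```bash
python3 -m jog '[[[1,-2,-0],0,9.5],[[1.5,-3.5,0],0,9.5],[[1.5,-3.5,0],0,9.5],[[0,-3,0],0,9.5],[[0,-1.5,0],0,9.5],[[0,0,0],0,9.5],[[0,0,0],0,9.5]]'
python3 - <<'E'
from h import *
import pickle
c=calibration("wrist");im=grab_frame("wrist");cv2.imwrite("pics/w1.png",im[:,:,::-1]);pickle.dump(c,open("w1.pkl","wb"));print(c, readout.sense()["ee_pos"])
E
```

```text
time_s: 0.8
ee_pos: [0.5151, 0.04, 0.2146]
tool_rot: [3.141, -0.0, 1.571]
contact_force: [1.2, 0.7, -0.4]
opening: 1.002
finger_force: 0.0
{'fx': 387.51863256795497, 'fy': 387.51863256795497, 'cx': 317.87517229060074, 'cy': 242.246032746416, 'R': array([[ 9.99999675e-01,  6.85770887e-04, -4.24563607e-04],
       [ 7.69478116e-04, -9.68924984e-01,  2.47353560e-01],
       [-2.41742416e-04, -2.47353807e-01, -9.68925196e-01]]), 't': array([-0.51417242,  0.00986429,  0.39899218])} [0.51548262 0.03986639 0.21463261]
```

View pics/w1.png

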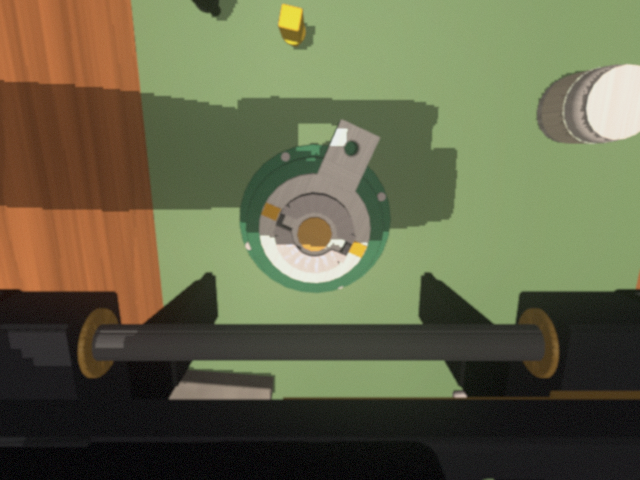

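The wrist view shows the stand: nose about (315,233), pin hole at (351,148), slot marks at (271,211) and (358,250). I'm measuring these and going on to the pin.

```bash
python3 - <<'E'
from h import *
import pickle
np.set_printoptions(precision=4,suppress=True)
c=pickle.load(open("w1.pkl","rb")); im=cv2.imread("pics/w1.png")[:,:,::-1]
hsv=cv2.cvtColor(im,cv2.COLOR_RGB2HSV)
# hole: dark blob near (351,148)
g=cv2.cvtColor(im,cv2.COLOR_RGB2GRAY)
print(g[138:160,340:364:1])
m=mask(im,(10,120,90),(35,255,255))
n,l,st,ce=cv2.connectedComponentsWithStats(m[180:290,230:400]); 
for i in range(1,n):
    if st[i,4]>20: print("yel",st[i],ce[i]+[230,180],plane(c,ce[i]+[230,180],.064),plane(c,ce[i]+[230,180],.05))
print("nose",plane(c,(315,233),.064),"hole",plane(c,(351,148),.046))
E
python3 -m jog '[[[2.5,-0.2,0],0,9.5],[[4,-0.3,0],0,9.5],[[4,-0.4,0],0,9.5],[[4,-0.4,0],0,9.5],[[3,-0.4,0],0,9.5],[[1.5,-0.3,0],0,9.5],[[0,0,0],0,9.5],[[0,0,0],0,9.5]]'
python3 - <<'E'
from h import *
import pickle
c=calibration("wrist");im=grab_frame("wrist");cv2.imwrite("pics/w2.png",im[:,:,::-1]);pickle.dump(c,open("w2.pkl","wb"));print(readout.sense()["ee_pos"])
print(proj(c,np.array([.494,.287,.076])))
E
```

```text
[[234 234 234 234 235 228 202 167 154 153 147 144 149 150 151 149 149 151
  152 150 151 151 150 151]
 [235 234 235 235 234 229 203 166 152 141 137 133 137 138 141 144 148 150
  150 153 151 150 149 153]
 [234 234 235 235 236 230 201 157 137 127 114 112 111 116 121 131 137 144
  148 150 150 152 152 149]
 [234 235 234 234 233 223 186 141 116 101  91  83  81  89  98 105 121 135
  144 151 151 151 151 147]
 [235 234 234 233 229 206 162 115  95  84  79  73  69  69  73  84 101 119
  137 146 148 149 150 150]
 [234 234 235 230 218 175 130  93  79  75  75  75  73  64  61  68  78  99
  119 135 149 151 150 151]
 [231 231 232 223 194 150 105  82  74  77  77  76  75  70  62  60  66  86
  106 126 141 148 150 152]
 [217 217 211 196 164 123  91  77  75  73  77  77  77  75  67  59  62  74
   95 119 137 145 147 150]
 [175 173 170 151 125  99  81  75  75  75  75  78  78  74  70  65  62  67
   87 116 136 145 149 149]
 [150 147 146 128 104  83  76  79  77  79  74  75  75  76  70  64  59  66
   86 112 130 142 149 150]
 [147 149 143 128 101  81  76  76  75  75  75  77  78  77  69  63  57  65
   87 111 131 14
[... 959 characters left out ...]
45 146 146 149 145 147 147 150 148
  148 146 148 151 152 150]
 [152 150 150 153 154 151 148 149 149 148 149 148 149 149 148 146 151 149
  149 148 146 151 150 151]]
yel [ 32  23  18  17 200] [270.495 211.095] [0.4746 0.0537 0.064 ] [0.4729 0.0513 0.05  ]
yel [ 68  38  33  33 843] [314.0119 233.8351] [0.5109 0.0343 0.064 ] [0.5108 0.031  0.05  ]
yel [119  61  18  16 178] [357.2191 248.6629] [0.5479 0.0213 0.064 ] [0.5493 0.0175 0.05  ]
nose [0.5117 0.035  0.064 ] hole [0.5422 0.1048 0.046 ]
time_s: 1.65
ee_pos: [0.4954, 0.2293, 0.2144]
tool_rot: [-3.141, 0.001, 1.571]
contact_force: [0.9, 0.4, -0.4]
opening: 0.996
finger_force: 0.0
[0.49544008 0.22895376 0.21445851]
[317.51173224 157.74978699]
```

View pics/w2.png

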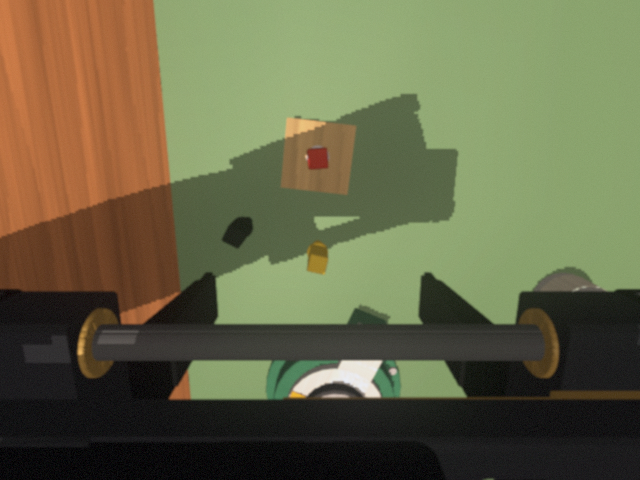

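The wrist view shows the red grip at (317,158) on the rest block, slightly rotated. The yellow pin is at (317,257) and the black one at (237,232).

Run:
```python
from h import *
import pickle
np.set_printoptions(precision=4,suppress=True)
c=pickle.load(open("w2.pkl","rb")); im=cv2.imread("pics/w2.png")[:,:,::-1]
m=mask(im,(0,150,60),(6,255,255))|mask(im,(172,150,60),(180,255,255)); m[:130]=0;m[190:]=0
top=m&mask(im,(0,0,150),(180,255,255))
for k in (m,top):
    p=cv2.findNonZero(k); r=cv2.minAreaRect(p); print(len(p),r, plane(c,r[0],.076))
    b=np.array([plane(c,q,.076)[:2] for q in cv2.boxPoints(r)]); e=np.diff(b,axis=0); print(np.degrees(np.arctan2(e[:,1],e[:,0])),np.linalg.norm(e,axis=1))
k=mask(im,(10,60,120),(22,190,255)); k[:100]=0;k[205:]=0;k[:,:270]=0;k[:,370:]=0
r=cv2.minAreaRect(cv2.findNonZero(k)); print("rest",r,plane(c,r[0],.036))
```

```text
351 ((317.0, 158.0), (20.0, 18.0), 90.0) [0.4936 0.2868 0.076 ]
[   0.0391  -89.6636 -179.9574] [0.0139 0.0152 0.0141]
10 ((308.5, 161.5), (5.0, 1.0), 90.0) [0.487  0.2841 0.076 ]
[   0.041   -90.2875 -179.9581] [0.0008 0.0038 0.0008]
rest ((317.0802001953125, 155.56825256347656), (69.34528350830078, 70.3968505859375), 6.709836959838867) [0.4935 0.2874 0.036 ]
```

```bash
python3 -m jog '[[[2,-0.1,1],0,5],[[2.5,-0.1,3],0,5],[[1.3,0,4],0,5],[[0,0,4],0,5],[[0,0,2.5],0,5],[[0,0,1],0,5],[[0,0,0],0,5],[[0,0,0],0,5]]'
python3 - <<'E'
from h import *
import pickle
np.set_printoptions(precision=4,suppress=True)
c=calibration("wrist");im=grab_frame("wrist");cv2.imwrite("pics/w3.png",im[:,:,::-1])
m=mask(im,(0,150,40),(6,255,255))|mask(im,(172,150,40),(180,255,255))
n,l,st,ce=cv2.connectedComponentsWithStats(m)
for i in range(1,n):
    if st[i,4]>60: print(st[i],ce[i],plane(c,ce[i],.076))
print(readout.sense()["ee_pos"],proj(c,np.array([.4936,.2868,.076])))
E
```

```text
time_s: 2.5
ee_pos: [0.4944, 0.2878, 0.0613]
tool_rot: [3.139, -0.001, 1.57]
contact_force: [0.2, 0.7, 0.5]
opening: 0.528
finger_force: 0.0
[ 301  268   36   56 1794] [318.5318 297.1544] [0.4938 0.2927 0.076 ]
[0.4947 0.2881 0.0619] [318.144  309.9992]
```

```bash
python3 -m jog '[[[0,-0.05,1],0,5],[[0,0,0.8],0,5],[[0,0,0],0,3],[[0,0,0],0,1],[[0,0,0],0,1],[[0,0,0],0,1],[[0,0,0],0,1],[[0,0,0],0,1]]' 25
```

```text
time_s: 3.35
ee_pos: [0.4932, 0.2881, 0.0421]
tool_rot: [3.14, -0.0, 1.571]
contact_force: [1.4, -0.8, 0.1]
opening: 0.166
finger_force: 25.0
```

```bash
python3 -m jog '[[[0,0,-1.5],0,1],[[0,0,-4],0,1],[[-1,0.4,-3.5],0,1],[[-4,1.2,-1],0,1],[[-4.4,1.2,0],0,1],[[-4.4,1.2,0],0,1],[[-3,0.6,0],0,1],[[-1.4,0.3,0],0,1],[[0,0,0],0,1],[[0,0,0],0,1]]'
python3 - <<'E'
from h import *
import pickle
np.set_printoptions(precision=4,suppress=True)
s=readout.sense(); print(s["ee_pos"],s["tool_rot"],s["opening"],s["finger_force"])
c=calibration("wrist");im=grab_frame("wrist");pickle.dump(c,open("w4.pkl","wb"))
cv2.imwrite("pics/w4.png",im[:,:,::-1])
cv2.imwrite("pics/w4c.png",cv2.resize(im[200:420,200:440],(720,660)[:2],interpolation=2)[:600,:,::-1])
for n in("scene","side"): cv2.imwrite(f"pics/{n}4.png",grab_frame(n)[:,:,::-1])
e=s["ee_pos"]
for n in("wrist","scene","side"):
    k=calibration(n); print(n,"tip",proj(k,e-[0,0,.036]),"hole",proj(k,np.array([.5422,.105,.046])))
E
```

```text
time_s: 4.35
ee_pos: [0.5412, 0.1067, 0.1415]
tool_rot: [-3.141, -0.001, 1.571]
contact_force: [-0.1, 0.3, -0.5]
opening: 0.168
finger_force: 25.0
[0.5412 0.1067 0.1415] [-3.1409 -0.0008  1.5707] 0.16796000559537022 24.987110495567322
wrist tip [319.592  271.4775] hole [320.8083 246.8744]
scene tip [324.3708 181.4943] hole [323.8461 207.3001]
side tip [328.6254 263.0841] hole [327.4751 290.6317]
```

View pics/w4.png

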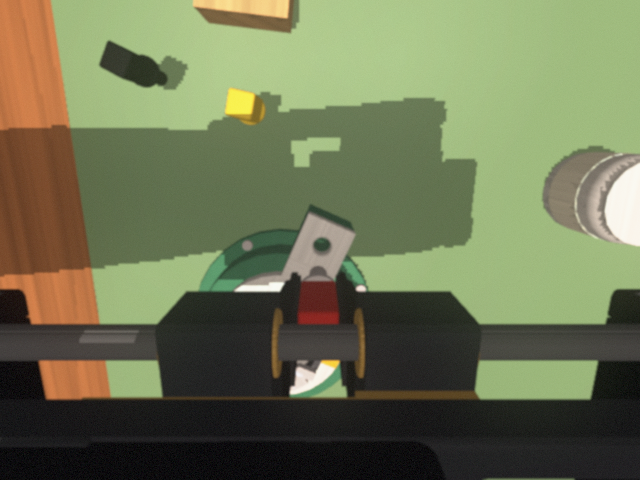

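The wrist view shows the hole at about (321,244) and the pin shank/tip in front of the red grip at about (317,270). I'm measuring both more finely.

Run:
```python
from h import *
import pickle
np.set_printoptions(precision=4,suppress=True)
c=pickle.load(open("w4.pkl","rb")); im=cv2.imread("pics/w4.png")[:,:,::-1]
g=cv2.cvtColor(im,cv2.COLOR_RGB2GRAY)
w=g[232:258,308:336]; t=(w<105).astype(np.uint8)
n,l,st,ce=cv2.connectedComponentsWithStats(t)
for i in range(1,n): print(st[i],ce[i]+[308,232],plane(c,ce[i]+[308,232],.046))
cv2.imwrite("pics/w4c.png",cv2.resize(im[225:335,265:375],(600,600),interpolation=cv2.INTER_CUBIC)[:,:,::-1])
```

```text
[  5   6  18  15 202] [321.698  245.0545] [0.5428 0.1058 0.046 ]
```

View pics/w4c.png

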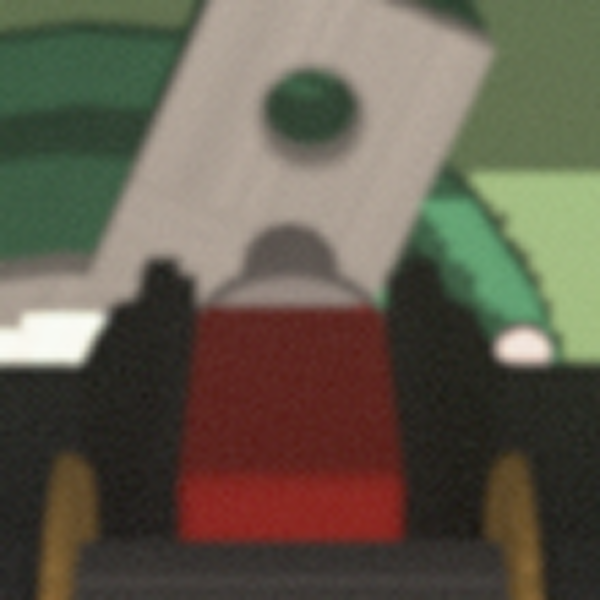

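```bash
python3 -m jog '[[[-0.12,0.24,1],0,1],[[0,0,2],0,1],[[0,0,1],0,1],[[0,0,0.2],0,1],[[0,0,0],0,1],[[0,0,0],0,1]]'
python3 - <<'E'
from h import *
import pickle
np.set_printoptions(precision=4,suppress=True)
s=[readout.sense()["ee_pos"]]
c=calibration("wrist");im=grab_frame("wrist");pickle.dump(c,open("w5.pkl","wb"));s+=[readout.sense()["ee_pos"]]
cv2.imwrite("pics/w5.png",im[:,:,::-1])
cv2.imwrite("pics/w5c.png",cv2.resize(im[225:335,265:375],(600,600),interpolation=cv2.INTER_CUBIC)[:,:,::-1])
print(s); e=s[0]
print("tip",proj(c,e-[0,0,.036]),"hole",proj(c,np.array([.5429,.1054,.046])))
E
```

```text
time_s: 5.1
ee_pos: [0.5444, 0.1049, 0.1003]
tool_rot: [3.141, -0.0, 1.571]
contact_force: [0.2, -0.1, 0.0]
opening: 0.165
finger_force: 25.0
[array([0.5444, 0.1049, 0.1003]), array([0.5446, 0.1049, 0.1006])]
tip [319.4422 270.4501] hole [316.8545 260.0579]
```

View pics/w5c.png

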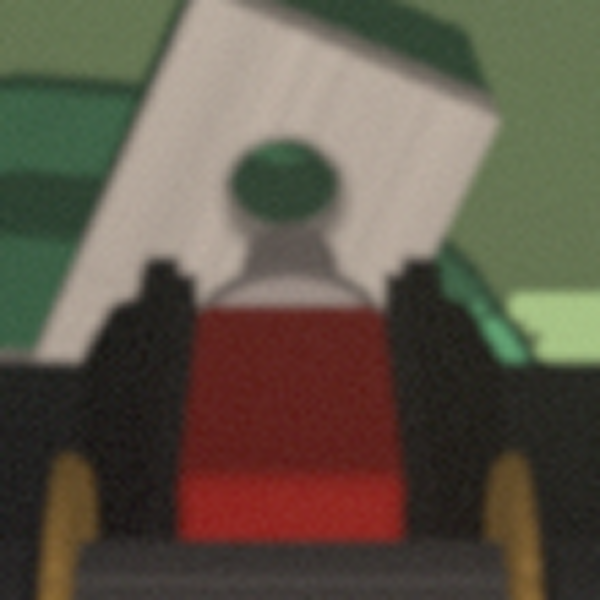

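```bash
python3 -m jog '[[[0.08,-0.05,0.5],0,1],[[0,0,1],0,1],[[0,0,0.5],0,1],[[0,0,0.3],0,1],[[0,0,0.2],0,1],[[0,0,0.2],0,1],[[0,0,0],0,1]]'
```

```text
time_s: 5.85
ee_pos: [0.5433, 0.1056, 0.0724]
tool_rot: [-3.141, 0.0, 1.571]
contact_force: [0.2, -0.4, -0.9]
opening: 0.167
finger_force: 25.0
```

```bash
python3 -m jog '[[[0,0,0.4],0,1],[[0,0,0.4],0,1],[[0,0,0.4],0,1],[[0,0,0.4],0,1],[[0,0,0.2],0,1],[[0,0,0.1],0,1],[[0,0,0],0,1]]'
```

```text
time_s: 6.55
ee_pos: [0.5433, 0.1056, 0.0535]
tool_rot: [-3.141, 0.0, 1.571]
contact_force: [-0.4, 0.4, -1.6]
opening: 0.163
finger_force: 25.0
```

```bash
python3 -m jog '[[[0,0,0.1],0,1],[[0,0,0.1],0,1],[[0,0,0.1],0,1],[[0,0,0],0,1]]'
```

```text
time_s: 6.95
ee_pos: [0.5444, 0.1053, 0.052]
tool_rot: [3.14, 0.001, 1.571]
contact_force: [-0.6, -1.9, 4.5]
opening: 0.163
finger_force: 25.0
```

```bash
python3 -m jog '[[[0,0,0.1],0,1],[[0,0,0],0,1],[[0,0,-0.1],0,3.5],[[0,0,0],0,4],[[0,0,0],0,4],[[0,0,0],0,4]]'
python3 -m jog '[[[0,0,-1.5],0,4],[[0,0,-4],0,5],[[-0.5,0,-4.5],0,6],[[-2,0,-3],0,6],[[0,0,0],0,6]]'
python3 - <<'E'
from h import *
np.set_printoptions(precision=4,suppress=True)
P=np.array([.543,.1055,.086])
for n in("scene","side"):
    im=grab_frame(n); c=calibration(n); cv2.imwrite(f"pics/{n}6.png",im[:,:,::-1])
    m=mask(im,(0,150,40),(6,255,255))|mask(im,(172,150,40),(180,255,255))
    N,l,st,ce=cv2.connectedComponentsWithStats(m)
    for i in range(1,N):
        u=proj(c,P)
        if st[i,4]>20 and abs(ce[i]-u).max()<40: print(n,st[i],ce[i],"top c",u,"mid",proj(c,P-[0,0,.018]),"bot",proj(c,P-[0,0,.036]))
print(readout.sense()["ee_pos"])
E
```

```text
time_s: 7.55
ee_pos: [0.543, 0.1056, 0.0502]
tool_rot: [-3.141, -0.0, 1.571]
contact_force: [-0.1, 0.1, 0.1]
opening: 0.406
finger_force: 0.0
time_s: 8.05
ee_pos: [0.5471, 0.0795, 0.1883]
tool_rot: [3.129, -0.0, 1.569]
contact_force: [-0.1, 0.6, 1.0]
opening: 0.622
finger_force: 0.0
scene [321 190  11  19 160] [326.0312 198.625 ] top c [324.6759 190.6071] mid [324.5256 198.2241] bot [324.3785 205.6805]
side [322 270  10  22 176] [326.2727 279.9545] top c [327.2661 272.0852] mid [327.1107 280.6946] bot [326.9605 289.0128]
[0.544  0.0804 0.1824]
```

The pin's red blob sits where a fully-home pin projects in both views (scene (326,198), side (326,280)). On to the wheel.

```bash
python3 -m jog '[[[-2.5,0.3,-0.3],0,9.5],[[-4.5,0.5,-0.5],0,9.5],[[-4.9,0.5,-0.5],0,9.5],[[-4.9,0.6,-0.5],0,9.5],[[-4.9,0.6,-0.5],0,9.5],[[-4.9,0.6,-0.5],0,9.5],[[-4.9,0.5,0],0,9.5],[[-4.5,0.3,0],0,9.5],[[-2.5,0,0],0,9.5],[[-1,0,0],0,9.5]]'
python3 -m jog '[[[0,0,0],0,9.5],[[0,0,0],0,9.5]]'
python3 - <<'E'
from h import *
import pickle
c=calibration("wrist");im=grab_frame("wrist");cv2.imwrite("pics/w7.png",im[:,:,::-1]);pickle.dump(c,open("w7.pkl","wb"));print(readout.sense()["ee_pos"])
E
```

```text
time_s: 9.15
ee_pos: [0.5813, -0.3159, 0.206]
tool_rot: [-3.138, -0.002, 1.568]
contact_force: [-0.2, -0.2, -1.2]
opening: 1.0
finger_force: 0.0
time_s: 9.35
ee_pos: [0.5822, -0.3129, 0.2076]
tool_rot: [-3.14, -0.002, 1.572]
contact_force: [-0.3, -0.3, 0.5]
opening: 0.997
finger_force: 0.0
[ 0.58240251 -0.31261809  0.20801792]
```

View pics/w7.png

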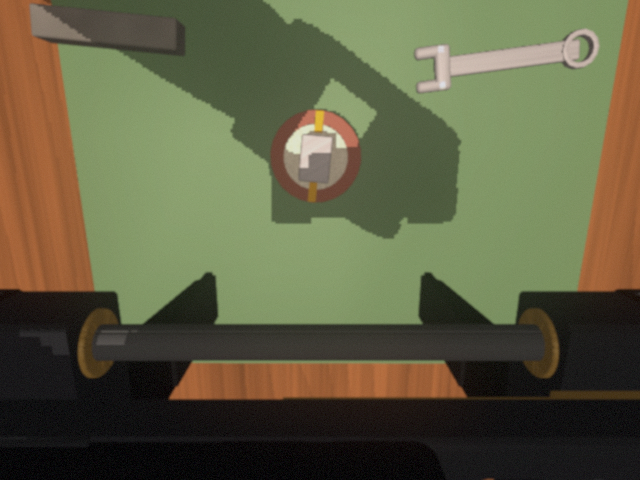

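The wrist view shows the hub at about (317,158) with the stripes at (320,120) and (313,192), and the spanner and stick clear of it.

Run:
```python
from h import *
import pickle
np.set_printoptions(precision=4,suppress=True)
c=pickle.load(open("w7.pkl","rb")); im=cv2.imread("pics/w7.png")[:,:,::-1]
R=mask(im,(0,90,40),(12,255,255))|mask(im,(172,90,40),(180,255,255))
Y=mask(im,(16,150,60),(32,255,255))
for k in (R,Y): k[:95]=0;k[215:]=0;k[:,:260]=0;k[:,375:]=0
p=cv2.convexHull(cv2.findNonZero(R)); e=cv2.fitEllipse(p); print("wheel",e,plane(c,e[0],.028))
n,l,st,ce=cv2.connectedComponentsWithStats(Y)
q=[plane(c,ce[i],.031)[:2] for i in range(1,n) if st[i,4]>20]; print(q,st)
q=sorted(q,key=lambda v:v[1]); d=q[-1]-q[0]; print("mid",(q[0]+q[-1])/2,"ang",np.degrees(np.arctan2(d[1],d[0])),np.linalg.norm(d))
```

```text
wheel ((315.4859924316406, 155.30929565429688), (89.4394760131836, 91.6950912475586), 3.6157076358795166) [ 0.5787 -0.2542  0.028 ]
[array([ 0.5815, -0.2246]), array([ 0.5756, -0.2864])] [[     0      0    640    480 306886]
 [   315    110      9     22    175]
 [   308    183      9     19    139]]
mid [ 0.5785 -0.2555] ang 84.5557873870714 0.06208100669599383
```

```bash
python3 -m jog '[[[2.5,-0.2,0.5],0,7],[[2.5,-0.18,2],0,6],[[0.85,0,3],0.095,6],[[0,0,4],0,6],[[0,0,3],0,6],[[0,0,1.5],0,6],[[0,0,0.5],0,6],[[0,0,0],0,6],[[0,0,0],0,6]]'
python3 -c "
from h import *
s=[readout.sense() for _ in range(3)]; print(s[0]['ee_pos'],s[0]['tool_rot'])"
```

```text
time_s: 10.3
ee_pos: [0.5799, -0.2564, 0.0658]
tool_rot: [3.138, 0.001, 1.476]
contact_force: [0.1, -0.3, -0.4]
opening: 0.632
finger_force: 0.0
[ 0.57994097 -0.25642327  0.06581236] [3.13849150e+00 1.29515823e-03 1.47604754e+00]
```

```bash
python3 -m jog '[[[0.2,-0.12,1],0,5],[[0,0,1.2],0,5],[[0,0,0.6],0,5],[[0,0,0],0,4],[[0,0,0],0,2],[[0,0,0],0,2],[[0,0,0],0,2],[[0,0,0],0,2]]' 50
python3 -c "
from h import *
s=readout.sense(); print(s['ee_pos'],s['tool_rot'])"
```

```text
time_s: 11.1
ee_pos: [0.5783, -0.2542, 0.0364]
tool_rot: [3.14, 0.001, 1.476]
contact_force: [1.0, 0.1, 0.3]
opening: 0.25
finger_force: 50.0
[ 0.57832702 -0.25416121  0.03637902] [3.13975363e+00 6.45404463e-04 1.47576766e+00]
```

```bash
python3 -m jog '[[[0,0,-1.5],0,2],[[0,0,-3.5],0,2],[[0,0,-4],0,2],[[2,-0.7,-2.5],0,2],[[4,-1.3,-1],0,2],[[4.4,-1.5,0],0,2],[[4.4,-1.5,0],0,2],[[4.4,-1.5,0],0,2],[[4.4,-1.5,0],0,2],[[3,-1,0],0,2]]'
python3 -m jog '[[[1.5,-0.4,0],0,2],[[0,0,0],-0.07,2],[[0,0,0],-0.13,2],[[0,0,0],-0.14,2],[[0,0,0],-0.14,2],[[0,0,0],-0.14,2],[[0,0,0],-0.14,2],[[0,0,0],-0.14,2],[[0,0,0],-0.14,2],[[0,0,0],-0.14,2]]'
python3 -m jog '[[[0,0,0],-0.068,2],[[0,0,0],0,2],[[0,0,0],0,2]]'
python3 - <<'E'
from h import *
import pickle
np.set_printoptions(precision=4,suppress=True)
s=readout.sense();print(s['ee_pos'],s['tool_rot'],s['opening'],s['qpos'])
y=s['tool_rot'][2]; d=np.array([.5113,.0344])-s['ee_pos'][:2]
print("tool dx,dy cm",100*(d@[np.cos(y),np.sin(y)]),100*(d@[np.sin(y),-np.cos(y)]))
c=calibration("wrist");im=grab_frame("wrist");cv2.imwrite("pics/w8.png",im[:,:,::-1]);pickle.dump(c,open("w8.pkl","wb"))
c=calibration("side");im=grab_frame("side");cv2.imwrite("pics/side8.png",im[:,:,::-1])
E
```

```text
time_s: 12.1
ee_pos: [0.5116, 0.0219, 0.1611]
tool_rot: [-3.141, -0.0, 1.477]
contact_force: [0.8, -0.7, -1.6]
opening: 0.255
finger_force: 50.0
time_s: 13.1
ee_pos: [0.5106, 0.0342, 0.1609]
tool_rot: [-3.141, -0.0, 2.661]
contact_force: [0.1, 1.2, -1.8]
opening: 0.249
finger_force: 50.0
time_s: 13.4
ee_pos: [0.5107, 0.0344, 0.1609]
tool_rot: [-3.141, 0.0, 2.722]
contact_force: [1.0, 0.3, -2.9]
opening: 0.25
finger_force: 50.0
[0.5107 0.0344 0.1609] [-3.1414  0.0001  2.7217] 0.2504853436363168 [-0.0375 -0.1456  2.0095 -0.0002  1.2776 -1.1884]
tool dx,dy cm -0.05360011495412531 0.02353656075827604
```

View pics/w8.png

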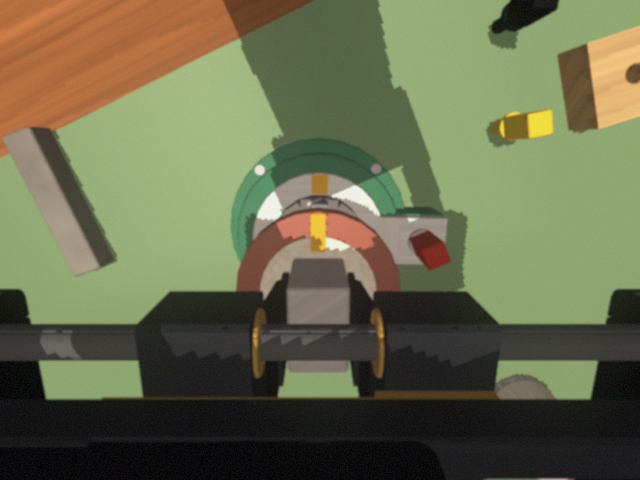

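The wrist view shows the wheel's stripe at col 318 in line with the slot mark at col 319, and the pin standing home at (430,250). Lowering.

```bash
python3 -m jog '[[[-0.05,0.02,1],0,2],[[0,0,2],0,2],[[0,0,1.5],0,2],[[0,0,0.7],0,2],[[0,0,0.3],0,2],[[0,0,0.2],0,2],[[0,0,0.2],0,2],[[0,0,0.2],0,2],[[0,0,0],0,2]]'
```

```text
time_s: 14.4
ee_pos: [0.5114, 0.0348, 0.0999]
tool_rot: [3.141, 0.0, 2.724]
contact_force: [-1.1, -0.4, -2.6]
opening: 0.251
finger_force: 50.0
```

```bash
python3 -m jog '[[[0,0,0.2],0,2],[[0,0,0.2],0,2],[[0,0,0.2],0,2],[[0,0,0.2],0,2],[[0,0,0],0,2]]'
```

```text
time_s: 14.9
ee_pos: [0.5117, 0.0348, 0.0923]
tool_rot: [3.141, 0.001, 2.724]
contact_force: [-2.7, 0.2, 6.9]
opening: 0.25
finger_force: 50.0
```

```bash
python3 -m jog '[[[0,0,0.2],0,2],[[0,0,0.2],0,2],[[0,0,0.2],0,2],[[0,0,0.1],0,2],[[0,0,0],0,2]]'
```

```text
time_s: 15.4
ee_pos: [0.5117, 0.0348, 0.0859]
tool_rot: [3.141, 0.001, 2.724]
contact_force: [-3.9, 0.4, 9.7]
opening: 0.252
finger_force: 50.0
```

```bash
python3 -m jog '[[[0,0,0.1],0,2],[[0,0,0],0,2],[[0,0,0],0,2]]'
```

```text
time_s: 15.7
ee_pos: [0.5117, 0.0348, 0.0854]
tool_rot: [3.141, 0.001, 2.724]
contact_force: [-5.2, -0.3, 9.8]
opening: 0.244
finger_force: 50.0
```

```bash
python3 -m jog '[[[0.05,-0.02,0.1],0,2],[[0,0,0],0,2],[[0,0,0.1],0,2],[[0,0,0],0,2]]'
```

```text
time_s: 16.1
ee_pos: [0.5118, 0.0348, 0.0853]
tool_rot: [3.141, 0.001, 2.724]
contact_force: [-8.8, 0.2, 19.9]
opening: 0.248
finger_force: 50.0
```

```bash
python3 -m jog '[[[0,0,0],0.05,2],[[0,0,0],0.1,2],[[0,0,0],0.1,2],[[0,0,0],0.1,2]]' 60; python3 -c "
from h import *
s=readout.sense(); print(s['ft_torque'],s['ee_pos'])"
```

```text
time_s: 16.5
ee_pos: [0.5136, 0.0341, 0.0854]
tool_rot: [3.138, 0.006, 2.37]
contact_force: [-2.0, -1.6, 13.7]
opening: 0.252
finger_force: 60.0
[-0.38118723  0.58333501  0.09641649] [0.51362706 0.03412603 0.08536248]
```

```bash
python3 -m jog '[[[0,0,0],0.1,2],[[0,0,0],0.12,2],[[0,0,0],0.12,2],[[0,0,0],0.12,2],[[0,0,0],0.12,2],[[0,0,0],0.12,2],[[0,0,0],0.12,2],[[0,0,0],0.1,2],[[0,0,0],0.1,2]]'; python3 -c "
from h import *
s=readout.sense(); print(s['ft_torque'],s['ee_pos'])"
```

```text
time_s: 17.4
ee_pos: [0.514, 0.0335, 0.0855]
tool_rot: [3.134, 0.001, 1.35]
contact_force: [-0.5, -3.3, 13.8]
opening: 0.251
finger_force: 60.0
[-0.79761976  0.42153365  0.10890423] [0.51402644 0.03354756 0.08545307]
```

```bash
python3 -m jog '[[[0,-0.1,0.05],0.08,2],[[0,0,0.05],0.08,2],[[0,0,0],0.04,2],[[0,0,0],0,2],[[0,0,0],0,2]]'; python3 -c "
from h import *
s=readout.sense(); print(s['ft_torque'],s['ee_pos'],s['tool_rot'])"
```

```text
time_s: 17.9
ee_pos: [0.5137, 0.0335, 0.0855]
tool_rot: [3.132, -0.0, 1.155]
contact_force: [-1.1, -4.4, 16.3]
opening: 0.247
finger_force: 60.0
[-0.9616709   0.63604283  0.09699931] [0.5137475  0.03351343 0.08547764] [ 3.13214279e+00 -3.90143969e-04  1.15459376e+00]
```

```bash
python3 -m jog '[[[0,0,0],0.03,2],[[0,0,0],0.0,2]]'; python3 -c "
from h import *
s=readout.sense(); print(s['ft_torque'],s['ee_pos'],s['tool_rot'])"
python3 -m jog '[[[0,0,0.05],0.03,2],[[0,0,0],0.0,2]]'; python3 -c "
from h import *
s=readout.sense(); print(s['ft_torque'],s['ee_pos'],s['tool_rot'])"
```

```text
time_s: 18.1
ee_pos: [0.5134, 0.0338, 0.0854]
tool_rot: [3.133, -0.001, 1.125]
contact_force: [-1.9, -3.9, 17.9]
opening: 0.247
finger_force: 60.0
[-0.74881839  0.82116855  0.17543702] [0.51337057 0.03379013 0.08541909] [ 3.13331290e+00 -7.06975651e-04  1.12460974e+00]
time_s: 18.3
ee_pos: [0.513, 0.0341, 0.0854]
tool_rot: [3.135, -0.001, 1.095]
contact_force: [-5.4, -2.9, 20.7]
opening: 0.252
finger_force: 60.0
[-0.44874639  1.41503963  0.35617866] [0.51304341 0.03407201 0.08538548] [ 3.13469240e+00 -8.96593274e-04  1.09484134e+00]
```

```bash
python3 -m jog '[[[0,0,0.05],0.02,2],[[0,0,0],0,2],[[0,0,0],0,2],[[0,0,0],0,2]]'
python3 - <<'E'
from h import *
np.set_printoptions(precision=4,suppress=True)
s=readout.sense(); print(s['ft_torque'],s['ee_pos'],s['tool_rot'])
P=np.array([.543,.1055,.068])
for n in("scene","side","wrist"):
    im=grab_frame(n); c=calibration(n); cv2.imwrite(f"pics/{n}9.png",im[:,:,::-1]); u=proj(c,P)
    m=mask(im,(0,170,40),(6,255,255))|mask(im,(172,170,40),(180,255,255))
    N,l,st,ce=cv2.connectedComponentsWithStats(m)
    for i in range(1,N):
        if st[i,4]>40 and abs(ce[i]-u).max()<60: print(n,st[i],ce[i],"expect mid",u)
    Y=mask(im,(16,150,60),(32,255,255)); N,l,st,ce=cv2.connectedComponentsWithStats(Y)
    for i in range(1,N):
        if st[i,4]>15: print(" yel",st[i],ce[i],plane(c,ce[i],.08))
E
```

```text
time_s: 18.7
ee_pos: [0.5128, 0.0343, 0.0853]
tool_rot: [3.136, -0.001, 1.076]
contact_force: [-6.1, -1.5, 23.7]
opening: 0.248
finger_force: 60.0
[-0.3287  1.818   0.407 ] [0.5128 0.0343 0.0853] [ 3.1356 -0.001   1.0755]
scene [322 190  10  19 145] [326.3586 198.6414] expect mid [324.5256 198.2241]
 yel [348 155  11   7  31] [353.9355 158.    ] [0.5284 0.2318 0.08  ]
 yel [302 159   7   7  29] [305.1724 161.7931] [0.4565 0.1658 0.08  ]
 yel [326 158  48  33 479] [345.2693 170.4676] [0.5365 0.1869 0.08  ]
 yel [279 175   7   5  16] [281.875  176.5625] [0.4479 0.101  0.08  ]
 yel [301 200   9   4  22] [305.0455 201.7273] [0.5277 0.0644 0.08  ]
 yel [269 210  10   5  30] [273.5333 211.8   ] [0.498  0.0092 0.08  ]
 yel [297 231   8   7  35] [300.1429 234.1143] [ 0.5712 -0.0118  0.08  ]
side [322 270   9  21 167] [325.6048 279.7365] expect mid [327.1107 280.6946]
 yel [337 254   7   6  25] [340.   256.68] [0.527  0.0625 0.08  ]
 yel [369 269   8   5  25] [372.44 270.84] [0.4761 0.089  0.08  ]
 yel [350 327  14  37 338] [356.0621 342.929 ] [0.4945 0.2252 0.08  ]
wrist [287 102  45  45 815] [309.1902 123.8626] expect mid [303.048  123.7878]
 yel [  84    0   81   35 1668] [129.94    13.5186] [0.5021 0.1753 0.08  ]
 yel [310 214  15  37 526] [317.0665 231.4411] [0.5258 0.0601 0.08  ]
 yel [394 259   9  19 115] [399.1913 266.3739] [0.5519 0.0267 0.08  ]
 yel [229 264  11  19 141] [233.8652 271.844 ] [0.4818 0.0615 0.08  ]
 yel [254 318   6  11  28] [256.6429 322.8214] [0.4778 0.0337 0.08  ]
 yel [253 330   6  22  65] [255.6923 339.3231] [0.4729 0.0262 0.08  ]
 yel [379 337   4   5  16] [380.5625 339.4375] [ 0.5274 -0.0034  0.08  ]
 yel [373 349  11  29 139] [379.5324 364.4029] [ 0.5208 -0.0157  0.08  ]
 yel [253 353  12  25 154] [256.8052 365.474 ] [0.466  0.0134 0.08  ]
 yel [374 391 123   8 604] [432.3079 394.7483] [ 0.5371 -0.0446  0.08  ]
```

The wheel is at its stop: twist torque rose from 0.10 to 0.41 N m. It is flush (TCP z 0.0853, expected 0.0854), and the pin's height in the images is unchanged. Handing in.

```bash
python3 -c "
from cell import ticket; print(ticket.hand_in())"
```

```text
the job is handed in; nothing more can be done
None
```

The job is handed in: the red pin is fully home and released, and the wheel is pressed flush and twisted clockwise to its stop, with the hub still gripped. The judge gave no verdict, so this rests on my own force, pose and image readings, and I did not re-image the tin, spanner and dressing stick at the end (no move went near them).

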